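# Free the seized jig knob and rack the finished jaw

### The arm

A 6-joint arm with a two-finger parallel gripper is mounted at the origin on the work surface. World frame = base frame: x ahead of the robot, y to its left, z up, the work surface at z = 0. Lengths are in m, angles in rad, forces in N, time in s.
With the tool pointing down it reaches from about 0.375 to 0.9 m from the base axis. Payload 3.1 kg.
Tool frame: the origin (TCP) lies at the centre of the arm's flange, where the gripper is bolted on; the fingertips stand 182 mm ahead of it and the grasp point (between the pads) lies 164 mm ahead of it; z points along the fingers, y is the line along which they close (so a half turn about z gives the same grasp; the last joint's range is limited). The gripper opens to 87 mm and grips with 3 to 60 N. Pads are 19 mm wide; open, the fingers measure 117 mm over their backs; the gripper's body (75 mm by 190 mm) begins 51 mm behind the grasp point.
Start: joints at [-1.488, 0.527, 1.433, -0, 1.181, -0.178], TCP at [0.162, -0.604, 0.405] pointing down, gripper open.
Joint ranges: [-3.08, 3.08], [-0.75, 2.2], [0.22, 2.44], [-1.43, 4.57], [0, 2.65], [-2.85, 2.85]. Speed limits (rad/s): [2.79, 2.79, 3.14, 3.14, 3.14, 3.14].

### API

Orientations are given as a unit quaternion [x, y, z, w].
In Python, from rig import * gives the robot as it stands.
- The arm moves only by the tool move_arm, never from a script. Its argument "commands" is a list that holds one entry, the list of rows, each a list of 6 numbers: the shift along the tool's x, y, z in units of 40 mm (1.0 is 40 mm), then the turn, a rotation vector about the tool's x, y, z in rad. A call has 1 to 12 rows; each row is the pose to reach, as a shift and turn from the pose commanded when the call began, along the tool's axes at that moment; what a row does not reach only later rows make up. A row lasts 1/8 s, in which the tool goes at most 62.5 mm and 10.7 degrees, less where a joint would pass 70% of its speed; a pose out of reach is approached as far as the arm can. A call with a gripper value outside its range is refused whole. "claw" is the closure, from -1 (fully open) to 1 (shut), so that 0 is half open, set as the call begins (left out, the last holds). The fingers move at their own pace and stop on an object; "squeeze" is the grip in N (left out, the last holds). Time passes only in rows, so rows that repeat a pose let the fingers close. It gives the time, the measured TCP pose, the force, the opening and the grip force at its end, in the units of the state.
- get_obs(): the state, without advancing time (a new reading comes with each control period).
- camera(name): name is "scene" or "top"; returns a dict with "pixels" (420x560x3 uint8, blue, green, red), "range_z" (420x560 float32, m along the optical axis (not along the pixel's ray), 0 where there is no reading), "camera_matrix" (3x3 intrinsics, pixels), "D" ([k1, k2, p1, p2, k3] as OpenCV has them; the pictures are not rectified), "extrinsics" (4x4, takes a point from world to camera coordinates). Camera axes: x right, y up, looking along -z (the intrinsics and any distortion apply to the point x, -y, -z); pixel columns grow to the right and rows downward; lengths in m; the calibration is good to about 2 mm. A picture is of the moment at which its call begins.
- hand_in(): hands the job in; it is judged then, once.
The state is a dict: "time": time; "q": joint angles; "joint_velocities": joint speeds; "joint_torque": joint torques, N m; "position": TCP position; "tool_rot": TCP orientation; "ft_force": force on the tool from outside, world axes, zero at the start; "moment": the same for the moment, N m; "grip_width": finger opening in m; "grip_force": force on a finger pad.
Only numpy, scipy, OpenCV 4.12 (cv2) and the standard library are available. Lean on these libraries where they do the work, as an engineer would, in place of code of your own. Each camera call takes 0.05 s, during which the arm holds its last target. There are 200 camera calls.

### The job

The knob on the drilling jig has seized: break it loose with a short firm anticlockwise twist, then unscrew it all the way to its stop. Draw the stepped jaw out of the jig by its protruding end, lay it flat on its base on the open bench and let go, then take it again lengthwise and lay it gently, base down, in the empty lane of the plywood rack, its ends about level with the ends of the lane. Do not let it drop, and leave the knob unscrewed and the other things on the bench where they are.

Things in the scene. Friction and masses are not known exactly. Their poses are not given: they have to be found in the camera images.
- jig: Fixed steel drilling jig, a block 60 long (x) x 80 wide (y) x 53 mm high with a grey bridge plate as its top and a foot flange 110 mm wide, 10 mm high at its rear. Origin on the bench under the centre of the clamped jaw; x axis level, pointing into the jig, about away from the robot; front face at x = -4 mm, rear face at +56 mm.
- jig_mouth (a point): Centre of the floor of the jig's channel at its open front end, 25 mm above the bench, axes as the jig's. The channel is 32 mm wide, 16 mm high under the bridge; the jaw comes out only level, towards -x. A spring pad in its +y wall presses on the jaw with about 6 N, so it takes 5 to 10 N of pull; small sideways wiggles help. The jaw has 34 mm of its length inside.
- knob (a joint): Angle of the black wing knob in rad, growing anticlockwise from above (unscrewing); 0 to 0.25 at the start. Seized up to about 0.47: there it takes about 0.45 N m, so grip it firmly; after that it turns freely (0.03 N m) to a hard stop at 2.60, and stays where left. It lifts a 7 mm locking pin, 5 mm per rad, out of the hole in the jaw: below about 1.4 the jaw cannot be drawn out.
- knob_grip (a point): The knob's grip point, on its vertical axis, 78 mm above the bench and 25 mm above the bridge plate, at jig x = +19 mm, y = 0. The wing is a bar 44 mm long along this point's x axis, 14 mm thick along its y axis, from 62 to 86 mm above the bench, on a disc 36 mm in diameter; the point turns with the knob.
- jaw: Loose stepped aluminium jaw, L-shaped from the side, 0.1 to 0.2 kg, 60 long (x) x 30 wide (y): upright end from x = -30 to -8 mm 34 mm high, the low rest 14 mm high with an 11 mm hole at x = +19 mm. Origin at the centre of its underside, z up. At the start it lies in the jig, axes as the jig's, underside 25 mm above the bench, its upright end and 4 mm more sticking out towards the robot.
- rack: Fixed plywood rack 56 long (x) x 87 wide (y) x 44 mm high: an 8 mm floor and three cheeks 5 mm thick along x, 36 mm high above that floor, making two lanes 36 mm wide, open at both ends and above. Origin on the bench under its centre.
- lane (a point): Centre of the floor of the empty lane, 8 mm above the bench, at rack y = +20.5 mm; x axis along the lane, z up. The jaw lies here base down along the lane, either way round, with 3 mm to spare on each side and its ends 2 mm beyond the cheeks' ends: there it can be held only lengthwise (across its two ends, or across the upright end's 22 mm), not across its width.
- other_jaw: A second jaw like the first, lying in the rack's other lane (at rack y = -20.5 mm). Leave it.
- screwdriver: Loose black-handled screwdriver 170 mm long along x, 26 mm high, lying on the bench between the jig and the rack; origin at its middle on the bench. Leave it.
- oil: White oil bottle 44 mm in diameter, 110 mm high, standing; origin at the centre of its base. Leave it.
- file: Loose file with a wooden handle, about 220 mm long along x, 22 mm high, origin near its middle on the bench. Leave it.
- spanner: Loose steel spanner 170 mm long along x, 8 mm high; origin at its middle. Leave it.
- profile: Loose folded sheet-metal channel, pale green, 120 x 30 x 25 mm, long along x; origin under its middle. Leave it.
- bolt_tray: Grey open tray 100 (x) x 130 (y) x 35 mm; origin under its centre. Leave it.
- offcut: Steel offcut 50 (x) x 40 (y) x 25 mm; origin under its centre. Leave it.

How it is judged:
On the way, in this order (a step that is already met when the one before it is completed fails the run):
1. the knob is broken loose (past 0.6 rad) (value of joint knob above 0.6 rad), for 0.05 s.
2. the knob is unscrewed to its stop (past 2.4 rad) with the jaw still in the jig (value of joint knob above 2.4 rad and x of jaw in the frame of jig above -0.01 m and distance between jaw and jig below 0.04 m), for 0.1 s.
3. the jaw lies base down on the bench, clear of the jig, let go and at rest (height (world z) of jaw below 0.004 m and angle between jaw's own z axis and vertical below 0.1 rad and horizontal distance between jaw and jig above 0.04 m and contact force between the fingers and jaw below 0.05 N and linear speed of jaw below 0.03 m/s), for 0.2 s.
At the end, for the whole second after the job is handed in: The knob is past 2.4 rad; the jaw lies base down (within 0.08 rad) on the floor of the empty lane (origin within 12 mm along, 5 mm across and 4 mm in height of the lane's centre, along the lane within 0.2 rad, either way round), let go and at rest (value of joint knob above 2.4 rad and x of jaw in the frame of lane between -0.012 and 0.012 m and y of jaw in the frame of lane between -0.005 and 0.005 m and z of jaw in the frame of lane between -0.004 and 0.004 m and angle between jaw's own z axis and vertical below 0.08 rad and angle between the x axis of jaw and the x axis of lane, either way round below 0.2 rad and linear speed of jaw below 0.02 m/s and contact force between the fingers and jaw below 0.05 N); the robot touches nothing.
It fails at once if the jaw is let fall (moves faster than 0.4 m/s while not held; about an 8 mm drop) (linear speed of jaw above 0.4 m/s and contact force between the fingers and jaw below 0.05 N).
It fails at once if another thing on the bench is moved more than 25 mm (the other jaw: 12 mm) (distance of other_jaw from where it was at the start of the episode above 0.012 m or distance of any of screwdriver, oil, file, spanner, profile, bolt_tray, offcut from where it was at the start of the episode above 0.025 m).
It also fails if it takes over 72 s, if anything falls off the work surface, if the arm or the gripper's body presses on something with over 40 N, if the wrist force passes 120 N, or if a joint passes its speed limit or range.

## Working session

There is one attempt and no reset: what is moved stays moved. The work goes in short steps, Python scripts to look and compute and a tool call to move; the robot and the scene stay as the last step left them, time stands still between calls to the robot, and variables do not carry over. Pictures are saved under pics/ and viewed, at most 12 in all, crops included, and the job is handed in when it is done.

Besides the shell and the picture viewer there is one more tool, called by a JSON object that holds its "name" and its "arguments". move_arm: Moves the arm, as the interface text tells. Its arguments: {"type":"object","properties":{"commands":{"type":"array","items":{"type":"array","items":{"type":"array","items":{"type":"number"}}}},"claw":{"type":"number"},"squeeze":{"type":"number"}},"required":["commands"]}

```bash
mkdir -p pics
cat > h.py <<'E'
from rig import *
import numpy as np, cv2, pickle
from scipy.spatial.transform import Rotation as R
def shot(n,tag):
    c=camera(n); pickle.dump(c,open(f'pics/{tag}.pkl','wb')); cv2.imwrite(f'pics/{tag}.png',c['pixels']); return c
def load(tag): return pickle.load(open(f'pics/{tag}.pkl','rb'))
def p3(c,u,v,z=None):
    K,D=c['camera_matrix'],np.array(c['D'],float)
    a=cv2.undistortPoints(np.array([[[u,v]]],float),K,D)[0,0]
    T=np.linalg.inv(c['extrinsics']); d=np.array([a[0],-a[1],-1.])
    if z is None:
        r=c['range_z'][int(round(v)),int(round(u))]; return (T@np.r_[d*r,1])[:3]
    w=T[:3,:3]@d; o=T[:3,3]; return o+w*(z-o[2])/w[2]
def cloud(c):
    h,w=c['range_z'].shape; uu,vv=np.meshgrid(np.arange(w),np.arange(h))
    a=cv2.undistortPoints(np.stack([uu,vv],-1).reshape(-1,1,2).astype(float),c['camera_matrix'],np.array(c['D'],float))[:,0]
    r=c['range_z'].reshape(-1,1); p=np.c_[a[:,:1]*r,-a[:,1:]*r,-r]
    T=np.linalg.inv(c['extrinsics']); P=p@T[:3,:3].T+T[:3,3]; P[r[:,0]==0]=np.nan
    return P.reshape(h,w,3)
def proj(c,P):
    q=c['extrinsics'][:3,:3]@np.array(P)+c['extrinsics'][:3,3]
    return cv2.projectPoints(np.array([[q[0],-q[1],-q[2]]]),np.zeros(3),np.zeros(3),c['camera_matrix'],np.array(c['D'],float))[0][0,0]
def to(pos,yaw=None):
    """rows units for reaching TCP pos with tool down, y axis at world yaw"""
    o=get_obs(); r=R.from_quat(o['tool_rot']); s=r.inv().apply(np.array(pos)-o['position'])/0.04
    y=r.as_matrix()[:,1]; out=[s.round(3)]
    print('tool y yaw',np.arctan2(y[1],y[0]).round(3),'z',r.as_matrix()[:,2].round(3),'shift',s.round(3))
    if yaw is not None:
        Y=np.array([np.cos(yaw),np.sin(yaw),0]);Z=np.array([0,0,-1.]);t=R.from_matrix(np.c_[np.cross(Y,Z),Y,Z])
        print('rotvec',(r.inv()*t).as_rotvec().round(3))
E
python3 - <<'E'
from h import *
for n in('scene','top'):
    c=shot(n,n+'0'); print(c['camera_matrix'].round(0).tolist(),np.linalg.inv(c['extrinsics'])[:3,3].round(3))
print(get_obs())
E
```

```text
[[541.0, 0.0, 275.0], [0.0, 541.0, 206.0], [0.0, 0.0, 1.0]] [1.338 0.206 1.071]
[[496.0, 0.0, 272.0], [0.0, 496.0, 211.0], [0.0, 0.0, 1.0]] [0.474 0.018 1.349]
{'time': 0.1, 'q': array([-1.48748246e+00,  5.28381508e-01,  1.43372139e+00, -1.05034085e-05,
        1.18138630e+00, -1.78526417e-01]), 'joint_velocities': array([ 7.52796219e-05, -1.28885016e-03, -2.86478827e-03,  8.44914492e-04,
       -6.79321540e-04,  1.51655661e-03]), 'joint_torque': array([ 2.63590146e-04, -4.40984273e+01, -1.77151805e+01,  6.35345606e-02,
        5.33855532e-02, -5.36168886e-05]), 'position': array([ 0.16177367, -0.60340354,  0.40388083]), 'tool_rot': array([ 9.91441485e-01,  1.30548388e-01,  4.02756039e-05, -9.47430588e-04]), 'ft_force': array([ 0.25961691, -0.13854549,  0.25951278]), 'moment': array([ 0.00462413, -0.01563964, -0.0054268 ]), 'grip_force': 0.0, 'grip_width': 0.08713616842736925}
```

View pics/top0.png

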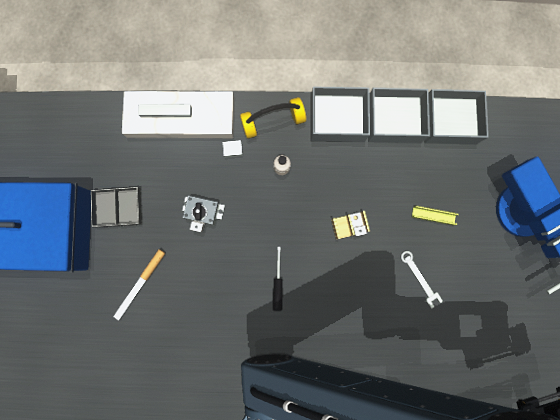

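View pics/scene0.png

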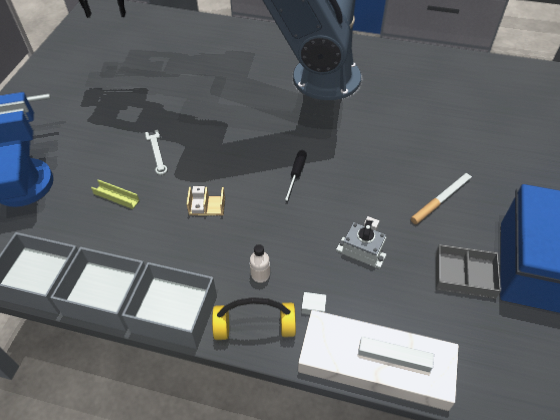

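The top view shows the jig at about (203,212), its jaw sticking out at the bottom (196,227), and the rack at (350,224) with the other jaw in its right half. The screwdriver is at (278,285) and the bench below the jig is clear. I'll enlarge these next.

Run:
```python
from h import *
c=load('top0'); i=c['pixels']
a=cv2.resize(i[185:240,175:235],None,fx=9,fy=9,interpolation=cv2.INTER_CUBIC)
b=cv2.resize(i[200:245,325:380],None,fx=4.5,fy=4.5,interpolation=cv2.INTER_CUBIC)
m=np.zeros((495,800,3),np.uint8); m[:495,:540]=a; m[:202,545:545+247]=b[:202,:247]
cv2.imwrite('pics/crop1.png',m)
P=cloud(c)
# wing top, bridge, jaw top, rack
def sel(b,z0,z1):
    u0,u1,v0,v1=b; Q=P[v0:v1,u0:u1].reshape(-1,3); return Q[(Q[:,2]>z0)&(Q[:,2]<z1)]
def rect(Q):
    r=cv2.minAreaRect((Q[:,:2]*1000).astype(np.float32)); return np.round(r[0],1),np.round(r[1],1),round(r[2],1),len(Q),Q[:,2].mean().round(4)
J=(175,235,185,240); K=(325,380,200,245)
print('wing',rect(sel(J,.075,.1)));print('bridge',rect(sel(J,.047,.058)))
print('jigall',rect(sel(J,.035,.1)));print('rack',rect(sel(K,.004,.07)));print('rackhi',rect(sel(K,.038,.06)))
s=load('scene0');P=cloud(s)
J=(330,395,210,270);K=(180,232,180,222)
print('S wing',rect(sel(J,.075,.1)));print('bridge',rect(sel(J,.047,.058)));print('rack',rect(sel(K,.004,.07)));print('rackhi',rect(sel(K,.038,.06)))
np.set_printoptions(linewidth=250)
print((load('top0')['range_z'][195:235:2,180:228:2]*1000).astype(int))
```

```text
wing (array([596.4, 210.5]), array([42.2, 14.9]), 1.0, 96, np.float64(0.0861))
bridge (array([590.5, 212.4]), array([82.3, 85.9]), 77.5, 508, np.float64(0.0538))
jigall (array([590.2, 212.7]), array([83. , 86.7]), 77.5, 846, np.float64(0.0585))
rack (array([ 579.1, -199.9]), array([120.7, 149.4]), 0.6, 950, np.float64(0.0208))
rackhi (array([ 566.4, -189.6]), array([59.6, 89.1]), 13.7, 239, np.float64(0.0441))
S wing (array([599.2, 209.2]), array([13.5, 45.2]), 89.8, 110, np.float64(0.0843))
bridge (array([593. , 211.1]), array([82.2, 90.8]), 76.9, 681, np.float64(0.0528))
rack (array([ 558.9, -197.6]), array([128.7, 126.6]), 15.8, 879, np.float64(0.0224))
rackhi (array([ 568.9, -192.4]), array([62.2, 88.8]), 13.1, 206, np.float64(0.0421))
[[1360 1363 1358 1362 1359 1356 1357 1359 1356 1361 1359 1354 1362 1363 1358 1358 1361 1357 1358 1359 1362 1362 1356 1358]
 [1356 1358 1357 1351 1306 1309 1306 1309 1358 1358 1359 1356 1364 1360 1361 1357 1365 1355 1363 1364 1362 1355 1358 1360]
 [1355 1358 1358 1352 1305 1299 1305 1305 1304 1302 1301 1304 1306 1357 1361 1359 1356 1359 1359 1361 13
[... 1410 characters left out ...]
303 1297 1296 1311 1316 1313 1318 1297 1295 1301 1327 1351 1352 1347 1352 1351 1348]
 [1352 1352 1352 1350 1352 1346 1294 1289 1294 1292 1296 1293 1324 1352 1349 1349 1348 1337 1353 1353 1352 1350 1351 1346]
 [1353 1351 1348 1349 1346 1349 1292 1291 1291 1295 1290 1295 1351 1353 1350 1349 1348 1353 1351 1348 1347 1353 1351 1355]
 [1349 1350 1346 1353 1346    0 1290 1293 1293 1285 1291 1305 1352 1352 1346 1348 1353 1350 1352 1347 1351 1350 1357 1348]
 [1343 1348 1351 1351 1346 1349 1351 1352 1349 1297 1290 1311 1353 1353 1347 1350 1345 1354 1346 1355 1350 1351 1351 1358]
 [1349 1348 1348 1352 1348 1351 1351 1346 1344 1345 1352 1351 1346 1351 1349 1350 1345 1351 1347 1350 1349 1352 1349 1349]]
```

View pics/crop1.png

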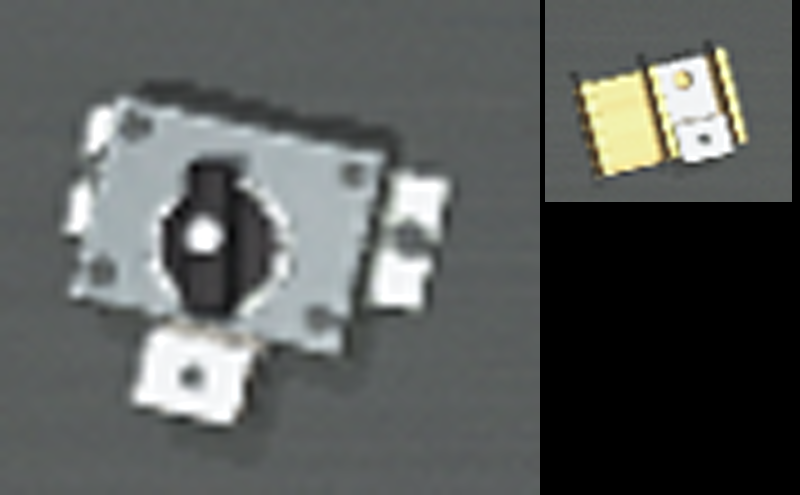

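The crop confirms the knob wing lies nearly along world x, at about (0.598, 0.210). The jig yaw is about -0.22, the jaw points towards the robot and slightly left, and the rack's left lane (+y) is empty.

Run:
```python
from h import *
to([0.598,0.210,0.40],-1.56)
c=load('top0');P=cloud(c)
def fit(box,z0,z1):
    u0,u1,v0,v1=box; Q=P[v0:v1,u0:u1].reshape(-1,3); Q=Q[(Q[:,2]>z0)&(Q[:,2]<z1)]; return Q
# jig model check: project bridge corners & jaw top corners
k=np.array([.5978,.2098]); 
for yaw in(-.218,):
    Rm=np.array([[np.cos(yaw),-np.sin(yaw)],[np.sin(yaw),np.cos(yaw)]]); o=k-Rm@[.019,0]
    for p in([-.004,.04,.053],[-.004,-.04,.053],[.056,-.04,.053],[.056,.04,.053],[-.03,.015,.059],[-.03,-.015,.059]):
        w=Rm@p[:2]+o; u=proj(c,[*w,p[2]]); print(p,u.round(1),'crop',((u-[175,185])*9).round())
```

```text
tool y yaw -1.309 z [-0.     0.002 -1.   ] shift [ 15.798 -16.819   0.134]
rotvec [-0.002 -0.     0.251]
[-0.004, 0.04, 0.053] [183.  216.6] crop [ 72. 285.]
[-0.004, -0.04, 0.053] [212.3 223.6] crop [336. 347.]
[0.056, -0.04, 0.053] [217.8 201.5] crop [385. 148.]
[0.056, 0.04, 0.053] [188.5 194.6] crop [121.  87.]
[-0.03, 0.015, 0.059] [189.4 228.3] crop [129. 389.]
[-0.03, -0.015, 0.059] [200.4 230.9] crop [229. 413.]
```

{"name": "move_arm", "arguments": {"commands": [[[15.78,-16.82,0.13,0,0,0.25],[15.78,-16.82,0.13,0,0,0.25],[15.78,-16.82,0.13,0,0,0.25],[15.78,-16.82,0.13,0,0,0.25],[15.78,-16.82,0.13,0,0,0.25],[15.78,-16.82,0.13,0,0,0.25],[15.78,-16.82,0.13,0,0,0.25],[15.78,-16.82,0.13,0,0,0.25],[15.78,-16.82,0.13,0,0,0.25],[15.78,-16.82,0.13,0,0,0.25],[15.78,-16.82,0.13,0,0,0.25],[15.78,-16.82,0.13,0,0,0.25]]], "claw": 0.1, "squeeze": 60}}

```text
time: 1.6
position: [0.5165, 0.0595, 0.4003]
tool_rot: [1.0, 0.006, -0.0, 0.0]
ft_force: [0.5, -1.2, 0.1]
grip_width: 0.0391
grip_force: 0.0
```

Run:
```python
from h import *
o=get_obs(); print(o['q'].round(2)); to([0.5973,0.210,0.320],-1.56); to([0.5973,0.210,0.248],-1.56)
```

```text
[-0.1   0.39  1.7  -0.    1.05  1.46]
tool y yaw -1.559 z [-0. -0. -1.] shift [ 2.066 -3.738  2.007]
rotvec [0.    0.    0.001]
tool y yaw -1.559 z [-0. -0. -1.] shift [ 2.066 -3.738  3.807]
rotvec [0.    0.    0.001]
```

{"name": "move_arm", "arguments": {"commands": [[[2.06,-3.74,1.5,0,0,0],[2.06,-3.74,1.5,0,0,0],[2.06,-3.74,1.5,0,0,0],[2.06,-3.74,1.8,0,0,0],[2.06,-3.74,1.8,0,0,0],[2.06,-3.74,1.8,0,0,0]]]}}

```text
time: 2.35
position: [0.5962, 0.2069, 0.3289]
tool_rot: [1.0, 0.005, -0.0, 0.0]
ft_force: [0.1, -0.7, 0.2]
grip_width: 0.0391
grip_force: 0.0
```

Run:
```python
from h import *
to([0.5973,0.210,0.248],-1.56)
s=shot('scene','s1'); t=shot('top','t1')
a=cv2.resize(s['pixels'][160:280,310:430],None,fx=4.5,fy=4.5,interpolation=cv2.INTER_CUBIC); cv2.imwrite('pics/c2.png',a)
```

```text
tool y yaw -1.56 z [-0. -0. -1.] shift [ 0.028 -0.079  2.022]
rotvec [ 0.  0. -0.]
```

View pics/c2.png

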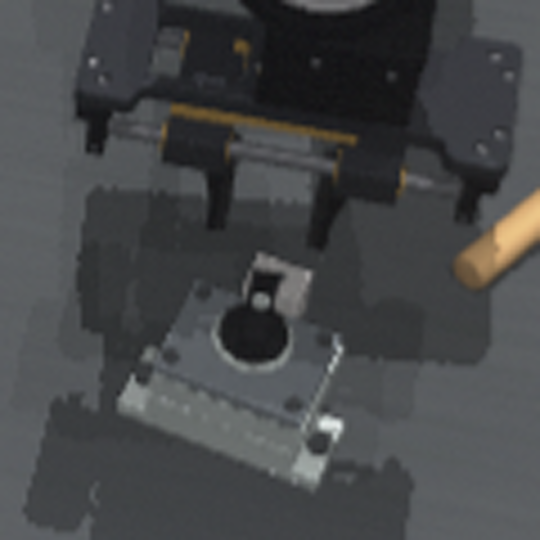

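The fingers sit open on both sides of the wing: tips at about (215,225) and (318,245), knob at about (258,315).

{"name": "move_arm", "arguments": {"commands": [[[0,0,1,0,0,0],[0,0,1.7,0,0,0],[0,0,2.0,0,0,0],[0,0,2.0,0,0,0],[0,0,2.0,0,0,0]]]}}

```text
time: 3.08
position: [0.5972, 0.2079, 0.2499]
tool_rot: [1.0, 0.006, 0.001, -0.0]
ft_force: [-0.5, -0.6, -0.7]
grip_width: 0.0393
grip_force: 0.0
```

{"name": "move_arm", "arguments": {"commands": [[[0,0,0,0,0,0],[0,0,0,0,0,0],[0,0,0,0,0,0],[0,0,0,0,0,0],[0,0,0,0,0,0]]], "claw": 1, "squeeze": 60}}

```text
time: 3.7
position: [0.5964, 0.2099, 0.249]
tool_rot: [1.0, 0.005, 0.001, -0.002]
ft_force: [-0.3, 6.3, 0.5]
grip_width: 0.0135
grip_force: 60.0
```

Run:
```python
from h import *
to([0.5973,0.210,0.248],-1.56); o=get_obs(); print(o['ft_force'],o['moment'],o['grip_width'],o['grip_force'])
```

```text
tool y yaw -1.56 z [ 0.001  0.004 -1.   ] shift [ 0.022 -0.002  0.025]
rotvec [-0.004 -0.001 -0.   ]
[-0.26038343  6.34698628  0.48750231] [ 1.15253571  0.13615724 -0.07173126] 0.013506220636867445 59.99742329120636
```

{"name": "move_arm", "arguments": {"commands": [[[0,-0.04,0,0,0,-0.15],[0,-0.04,0,0,0,-0.3],[0,-0.04,0,0,0,-0.45],[0,-0.04,0,0,0,-0.55],[0,-0.04,0,0,0,-0.55]]]}}

```text
time: 4.32
position: [0.5967, 0.21, 0.2489]
tool_rot: [0.961, 0.277, 0.001, -0.0]
ft_force: [0.7, 1.7, 1.0]
grip_width: 0.0135
grip_force: 60.0
```

Run:
```python
from h import *
to([0.5973,0.210,0.248],-1.01); o=get_obs(); print(o['ft_force'],o['moment'],o['grip_width'],o['grip_force'],o['q'])
```

```text
tool y yaw -1.01 z [ 0.001  0.001 -1.   ] shift [0.012 0.007 0.022]
rotvec [ 0.    -0.001 -0.   ]
[0.69776354 1.73696019 0.97787483] [ 0.25097702 -0.0258347  -0.00236159] 0.013532678570800753 59.997655749320984 [1.61877760e-01 7.35234532e-01 1.52923831e+00 5.91014274e-04
 8.75860720e-01 1.17158034e+00]
```

{"name": "move_arm", "arguments": {"commands": [[[0,0,0,0,0,-0.18],[0,0,0,0,0,-0.36],[0,0,0,0,0,-0.54],[0,0,0,0,0,-0.72],[0,0,0,0,0,-0.9],[0,0,0,0,0,-1.08],[0,0,0,0,0,-1.26],[0,0,0,0,0,-1.44],[0,0,0,0,0,-1.6],[0,0,0,0,0,-1.72],[0,0,0,0,0,-1.74],[0,0,0,0,0,-1.74]]], "squeeze": 40}}

```text
time: 5.82
position: [0.5979, 0.2097, 0.2489]
tool_rot: [0.409, 0.913, 0.001, 0.002]
ft_force: [4.9, 1.5, -3.0]
grip_width: 0.0137
grip_force: 40.0
```

Run:
```python
from h import *
to([0.5973,0.210,0.248],0.74); o=get_obs(); print(o['ft_force'],o['moment'],o['grip_width'],o['grip_force'],o['q'])
```

```text
tool y yaw 0.729 z [ 0.005  0.001 -1.   ] shift [ 0.015 -0.006  0.022]
rotvec [ 0.004  0.003 -0.011]
[ 4.88103247  1.49937942 -2.95502064] [ 0.12827965 -1.03828183 -0.02315813] 0.013728297129804234 39.99663591384888 [ 1.61297442e-01  7.35757100e-01  1.52778293e+00 -1.93157791e-04
  8.72957524e-01 -5.67111258e-01]
```

Not at the stop yet, so a little more.

{"name": "move_arm", "arguments": {"commands": [[[0,0,0,0,0,-0.06],[0,0,0,0,0,-0.12],[0,0,0,0,0,-0.12]]]}}

```text
time: 6.2
position: [0.598, 0.2097, 0.2489]
tool_rot: [0.355, 0.935, 0.002, 0.002]
ft_force: [5.3, 1.4, -1.2]
grip_width: 0.014
grip_force: 40.3
```

Run:
```python
from h import *
to([0.5973,0.210,0.248],0.74); o=get_obs(); print(o['ft_force'],o['moment'])
```

```text
tool y yaw 0.846 z [ 0.005  0.002 -1.   ] shift [ 0.018 -0.005  0.022]
rotvec [0.005 0.002 0.106]
[ 5.29529374  1.41638745 -1.21839502] [ 0.09935722 -1.12765387 -0.63214029]
```

At the stop (moment -0.63 N m). Release and lift.

{"name": "move_arm", "arguments": {"commands": [[[0,0,0,0,0,0.05],[0,0,0,0,0,0.05],[0,0,0,0,0,0.05],[0,0,-1.2,0,0,0.05],[0,0,-2.4,0,0,0.05],[0,0,-2.4,0,0,0.05]]], "claw": 0.1}}

```text
time: 6.95
position: [0.5975, 0.2099, 0.349]
tool_rot: [0.375, 0.927, 0.002, 0.004]
ft_force: [0.8, -0.9, -0.6]
grip_width: 0.0392
grip_force: 0.0
```

Run:
```python
from h import *
to([0.558,0.2179,0.332],-0.205+np.pi/2);
```

```text
tool y yaw 0.801 z [ 0.009  0.001 -1.   ] shift [ 0.851 -0.548  0.416]
rotvec [ 0.005  0.007 -0.565]
```

{"name": "move_arm", "arguments": {"commands": [[[0.4,-0.27,0,0,0,-0.18],[0.85,-0.55,0,0,0,-0.36],[0.85,-0.55,0.3,0,0,-0.54],[0.85,-0.55,0.4,0,0,-0.565],[0.85,-0.55,0.4,0,0,-0.565],[0.85,-0.55,0.4,0,0,-0.565]]], "claw": -0.38}}

```text
time: 7.7
position: [0.557, 0.2174, 0.3285]
tool_rot: [0.103, 0.995, 0.0, -0.0]
ft_force: [-0.4, 0.1, -0.1]
grip_width: 0.0603
grip_force: 0.0
```

Run:
```python
from h import *
to([0.558,0.2179,0.214],-0.205+np.pi/2)
s=shot('scene','s2'); t=shot('top','t2')
a=cv2.resize(s['pixels'][160:280,310:430],None,fx=4.5,fy=4.5,interpolation=cv2.INTER_CUBIC); cv2.imwrite('pics/c3.png',a)
```

```text
tool y yaw 1.364 z [-0.  0. -1.] shift [-0.021  0.017  2.862]
rotvec [ 0.    -0.    -0.001]
```

View pics/c3.png

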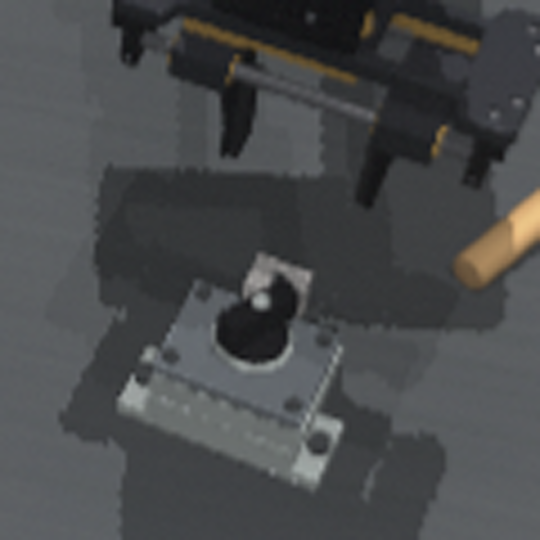

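The wing now points at the stop angle, towards the upper right (290,290). The jaw (270,270) lies between and below the fingers. Descend and grip.

{"name": "move_arm", "arguments": {"commands": [[[-0.01,0,0.9,0,0,0],[-0.01,0,1.8,0,0,0],[-0.01,0,2.5,0,0,0],[-0.01,0,2.86,0,0,0],[-0.01,0,2.86,0,0,0],[-0.01,0,2.86,0,0,0]]]}}

```text
time: 8.55
position: [0.5577, 0.2175, 0.2152]
tool_rot: [0.102, 0.995, 0.0, 0.001]
ft_force: [0.2, 0.0, -0.6]
grip_width: 0.0599
grip_force: 0.0
```

{"name": "move_arm", "arguments": {"commands": [[[0,0,0,0,0,0],[0,0,0,0,0,0],[0,0,0,0,0,0],[0,0,0,0,0,0],[0,0,0,0,0,0]]], "claw": 1, "squeeze": 35}}

```text
time: 9.18
position: [0.5572, 0.218, 0.2143]
tool_rot: [0.102, 0.995, 0.001, 0.0]
ft_force: [-0.9, 4.4, 1.2]
grip_width: 0.0298
grip_force: 35.0
```

Run:
```python
from h import *
to([0.558,0.2179,0.214],-0.205+np.pi/2); o=get_obs(); print(o['ft_force'],o['moment'])
```

```text
tool y yaw 1.365 z [ 0.001  0.001 -1.   ] shift [-0.021  0.002  0.008]
rotvec [ 0.001  0.    -0.   ]
[-0.9327842   4.3557734   1.23736359] [ 0.73229353 -0.12135106 -0.04236191]
```

{"name": "move_arm", "arguments": {"commands": [[[0.08,0.02,0,0,0,0],[0.16,0,0,0,0,0],[0.24,0.03,0,0,0,0],[0.32,0.0,0,0,0,0],[0.4,0.02,0,0,0,0],[0.5,0.01,0,0,0,0]]]}}

```text
time: 9.93
position: [0.5408, 0.2213, 0.2149]
tool_rot: [0.102, 0.995, 0.001, 0.005]
ft_force: [7.2, -1.7, -2.4]
grip_width: 0.0299
grip_force: 34.9
```

Run:
```python
from h import *
to([0.558,0.2179,0.214],-0.205+np.pi/2); o=get_obs(); print(o['ft_force'],o['moment'],o['grip_width'])
```

```text
tool y yaw 1.366 z [ 0.01 -0.   -1.  ] shift [-0.439  0.004  0.026]
rotvec [0.002 0.01  0.001]
[ 7.15564004 -1.7051531  -2.35627993] [-0.2588242  -1.40093876 -0.02694849] 0.029927085761032982
```

{"name": "move_arm", "arguments": {"commands": [[[0.1,0.02,0,0,0,0],[0.2,0,0,0,0,0],[0.3,0.02,0,0,0,0],[0.4,0.0,0,0,0,0],[0.5,0.01,0,0,0,0],[0.65,0.01,0,0,0,0],[0.9,0.01,0,0,0,0],[1.3,0.01,0,0,0,0],[1.7,0.01,0,0,0,0],[1.7,0.01,0,0,0,0],[1.7,0.01,0,0,0,0]]]}}

```text
time: 11.3
position: [0.4715, 0.2363, 0.2143]
tool_rot: [0.102, 0.995, 0.0, 0.001]
ft_force: [0.4, -0.6, -2.2]
grip_width: 0.0298
grip_force: 34.9
```

Run:
```python
from h import *
to([0.558,0.2179,0.214],-0.205+np.pi/2); o=get_obs(); print(o['ft_force'],o['moment'],o['grip_width'])
c=shot('scene','s3'); a=cv2.resize(c['pixels'][140:280,300:440],None,fx=4,fy=4,interpolation=cv2.INTER_CUBIC); cv2.imwrite('pics/c4.png',a)
```

```text
tool y yaw 1.366 z [ 0.001  0.    -1.   ] shift [-2.211 -0.011  0.01 ]
rotvec [0.001 0.001 0.001]
[ 0.41038222 -0.61872079 -2.17375502] [ 0.03712944 -0.12350584  0.04401438] 0.029809087798329057
```

View pics/c4.png

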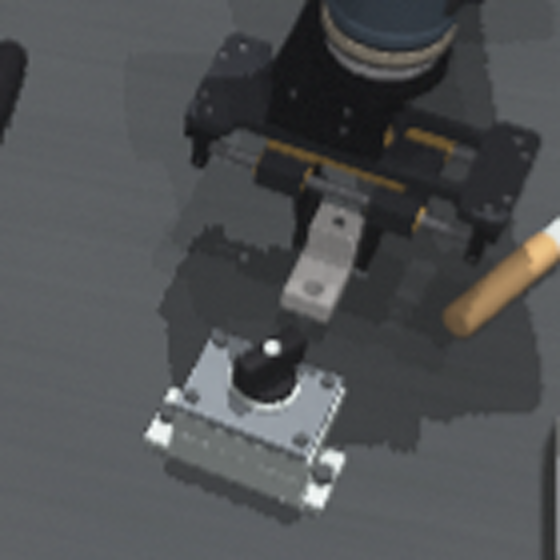

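The jaw is out and held: its upright end is between the fingers (340,220) and its rest end points back at the jig (310,290). I'll check that it is level and measure its pose in the grip.

Run:
```python
from h import *
c=load('s3'); P=cloud(c); o=get_obs()
Q=P[190:225,365:395].reshape(-1,3); Q=Q[(Q[:,2]>.028)&(Q[:,2]<.05)]
A=np.c_[Q[:,:2]-Q[:,:2].mean(0),np.ones(len(Q))]; f=np.linalg.lstsq(A,Q[:,2],rcond=None)[0]
print(len(Q),Q.mean(0).round(4),'slope,z',f.round(4)); r=cv2.minAreaRect((Q[:,:2]*1000).astype(np.float32)); print(r)
U=P[185:205,375:395].reshape(-1,3);U=U[(U[:,2]>.052)&(U[:,2]<.066)]; print('top',len(U),U.mean(0).round(4))
print('hole',p3(c,378.2-.4,212-.4,.039), 'tcp',o['position'].round(4))
```

```text
272 [0.4994 0.2299 0.0387] slope,z [-0.1151 -0.0065  0.0387]
((493.304931640625, 230.99745178222656), (47.529998779296875, 66.78390502929688), 80.46426391601562)
top 128 [0.4764 0.2338 0.0577]
hole [0.51274588 0.22692964 0.039     ] tcp [0.4718 0.2362 0.2143]
```

Level, and no slip in the grip. Lower to the bench.

{"name": "move_arm", "arguments": {"commands": [[[0,0,0.2,0,0,0],[0,0,0.4,0,0,0],[0,0,0.52,0,0,0],[0,0,0.58,0,0,0],[0,0,0.61,0,0,0],[0,0,0.63,0,0,0],[0,0,0.63,0,0,0]]]}}

```text
time: 12.22
position: [0.471, 0.236, 0.1898]
tool_rot: [0.102, 0.995, -0.0, 0.0]
ft_force: [-1.7, -0.6, 5.4]
grip_width: 0.0301
grip_force: 34.9
```

Run:
```python
from h import *
o=get_obs(); print(o['position'],o['ft_force'],o['moment'])
```

```text
[0.47097874 0.23600804 0.18976178] [-1.66379185 -0.64324134  5.38739867] [-0.1222438   0.13940384 -0.05508132]
```

{"name": "move_arm", "arguments": {"commands": [[[0,0,0,0,0,0],[0,0,0,0,0,0],[0,0,0,0,0,0],[0,0,0,0,0,0],[0,0,-1.0,0,0,0],[0,0,-2.0,0,0,0],[0,0,-2.5,0,0,0],[1.5,0,-3.0,0,0,0],[3.0,0,-3.0,0,0,0],[3.0,0,-3.0,0,0,0]]], "claw": -0.2}}

```text
time: 13.48
position: [0.3484, 0.2602, 0.3088]
tool_rot: [0.1, 0.995, -0.001, -0.003]
ft_force: [0.7, -0.1, 0.2]
grip_width: 0.0521
grip_force: 0.0
```

Run:
```python
from h import *
c=shot('top','t4'); s=shot('scene','s4'); to([.471,.236,.3])
u=proj(c,[.49,.232,.02]);v=proj(s,[.49,.232,.02]);print(u,v)
m=np.zeros((400,800,3),np.uint8)
for k,(im,w) in enumerate(((c['pixels'],u),(s['pixels'],v))):
    x,y=int(w[0])-25,int(w[1])-25; print(x,y); m[:,k*400:k*400+400]=cv2.resize(im[y:y+50,x:x+50],None,fx=8,fy=8,interpolation=cv2.INTER_CUBIC)
cv2.imwrite('pics/c5.png',m)
for d in(c,s):
    P=cloud(d).reshape(-1,3); P=P[np.hypot(P[:,0]-.49,P[:,1]-.232)<.06]
    for a,b in((.009,.019),(.027,.042)):
        Q=P[(P[:,2]>a)&(P[:,2]<b)]
        if len(Q)>5: print(len(Q),np.median(Q,0).round(4),cv2.minAreaRect((Q[:,:2]*1000).astype(np.float32)))
```

```text
tool y yaw 1.367 z [ 0.001  0.    -1.   ] shift [-3.003 -0.013  0.233]
[192.29228272 252.72225391] [380.16432731 209.60655935]
167 227
355 184
144 [0.5    0.2284 0.0149] ((491.26434326171875, 230.9502716064453), (30.877702713012695, 58.44070053100586), 79.26029205322266)
98 [0.4718 0.2351 0.035 ] ((471.93145751953125, 235.089111328125), (30.222522735595703, 21.994007110595703), 79.61068725585938)
176 [0.4999 0.2295 0.0139] ((496.2681884765625, 229.03256225585938), (30.408660888671875, 57.822792053222656), 78.48292541503906)
108 [0.4757 0.2336 0.0328] ((474.4051513671875, 233.13099670410156), (30.199220657348633, 26.479015350341797), 75.09188079833984)
```

View pics/c5.png

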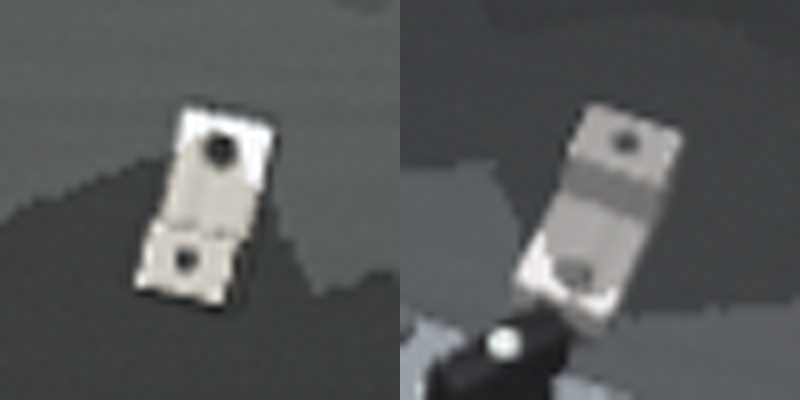

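The jaw lies flat on its base. In the left crop its upright end is at (190,262) and the rest with the big hole at (222,150). The upright end's centre is about (0.472, 0.2355) and the yaw about -0.20. Turn the tool to grip it lengthwise.

{"name": "move_arm", "arguments": {"commands": [[[-0.5,0,0,0,0,0.18],[-1,0,0,0,0,0.36],[-1.5,0,0,0,0,0.54],[-2,0,0,0,0,0.72],[-2.5,0,0,0,0,0.9],[-3.02,0,0,0,0,1.08],[-3.02,0,0,0,0,1.26],[-3.02,0,0,0,0,1.44],[-3.02,0,0,0,0,1.565],[-3.02,0,0,0,0,1.565],[-3.02,0,0,0,0,1.565]]]}}

```text
time: 14.95
position: [0.4728, 0.2357, 0.3088]
tool_rot: [0.774, 0.634, 0.0, 0.0]
ft_force: [-0.1, 0.8, 0.4]
grip_width: 0.0522
grip_force: 0.0
```

Run:
```python
from h import *
to([.472,.2355,.199],-.2)
```

```text
tool y yaw -0.198 z [ 0.001  0.    -1.   ] shift [-0.009 -0.02   2.744]
rotvec [ 0.    -0.     0.002]
```

{"name": "move_arm", "arguments": {"commands": [[[0,-0.02,0.9,0,0,0],[0,-0.02,1.8,0,0,0],[0,-0.02,2.4,0,0,0],[0,-0.02,2.72,0,0,0],[0,-0.02,2.72,0,0,0],[0,-0.02,2.72,0,0,0]]]}}

```text
time: 15.7
position: [0.4716, 0.2362, 0.2009]
tool_rot: [0.774, 0.633, 0.001, 0.0]
ft_force: [0.6, -0.2, -0.0]
grip_width: 0.0521
grip_force: 0.0
```

{"name": "move_arm", "arguments": {"commands": [[[0,0,0,0,0,0],[0,0,0,0,0,0],[0,0,0,0,0,0],[0,0,0,0,0,0],[0,0,0,0,0,0]]], "claw": 1, "squeeze": 30}}

```text
time: 16.32
position: [0.4717, 0.2361, 0.2005]
tool_rot: [0.774, 0.633, 0.001, 0.0]
ft_force: [1.1, -1.1, 2.1]
grip_width: 0.0216
grip_force: 30.0
```

Run:
```python
from h import *
to([.472,.2355,.199],-.2);o=get_obs(); print(o['position'],o['ft_force'],o['moment'])
```

```text
tool y yaw -0.199 z [ 0.002  0.    -1.   ] shift [-0.014  0.01   0.036]
rotvec [ 0.002 -0.001  0.001]
[0.47171957 0.23613631 0.20045207] [ 1.09725876 -1.08884245  2.11227887] [-0.06140639 -0.30494319  0.01351417]
```

{"name": "move_arm", "arguments": {"commands": [[[0,0,-0.2,0,0,0],[0,0,-0.8,0,0,0],[0,0,-1.8,0,0,0],[0,0,-2.8,0,0,0],[0,0,-3.5,0,0,0],[0,0,-3.5,0,0,0]]]}}

```text
time: 17.08
position: [0.4712, 0.2362, 0.342]
tool_rot: [0.774, 0.633, 0.002, 0.001]
ft_force: [0.4, -0.2, -2.0]
grip_width: 0.022
grip_force: 30.0
```

Run:
```python
from h import *
o=get_obs(); print(o['position'],o['ft_force'],o['moment'],o['grip_width'])
yaw=.237; Rm=np.array([[np.cos(yaw),-np.sin(yaw)],[np.sin(yaw),np.cos(yaw)]]); k=np.array([.566,-.1895])
out=[]
for t,u0,v0,d in(('top0',328,200,[0,0]),('scene0',182,178,[.003,-.0025])):
    c=load(t); im=cv2.resize(c['pixels'][v0:v0+45,u0:u0+45],None,fx=8.8,fy=8.8,interpolation=cv2.INTER_CUBIC)
    for y in(-.0435,-.0385,-.0025,.0025,.0385,.0435):
        a,b=[tuple(int(q) for q in ((proj(c,[*(Rm@[x,y]+k+d),.044])-[u0,v0]+.5)*8.8)) for x in(-.028,.028)]
        cv2.line(im,a,b,(0,0,255),1)
    out.append(im)
cv2.imwrite('pics/c6.png',np.hstack(out))
s=shot('scene','s5')
to([0.543,-0.174,0.34],yaw)
```

```text
[0.47122573 0.23624439 0.34203601] [ 0.35476546 -0.23845857 -2.01083238] [ 0.02491394 -0.13663971 -0.08095961] 0.021975023542022337
tool y yaw -0.199 z [ 0.001  0.    -1.   ] shift [-9.692  3.798  0.01 ]
rotvec [ 0.001 -0.    -0.436]
```

View pics/c6.png

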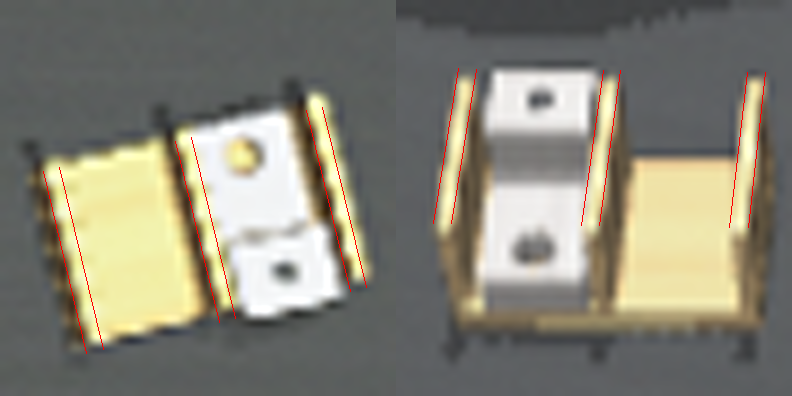

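The overlay (cheek lines in red) fits both views with yaw 0.237, with the rack about 2 mm further along +x. So the lane centre is about (0.5627, -0.1696). Carry the jaw over.

{"name": "move_arm", "arguments": {"commands": [[[-0.5,0.2,0,0,0,-0.05],[-1.5,0.6,0,0,0,-0.1],[-2.6,1.05,0,0,0,-0.15],[-3.8,1.5,0,0,0,-0.2],[-5.0,2.0,0,0,0,-0.25],[-6.2,2.45,0,0,0,-0.3],[-7.4,2.93,0,0,0,-0.35],[-8.5,3.36,0,0,0,-0.4],[-9.3,3.68,0,0,0,-0.436],[-9.69,3.83,0,0,0,-0.436],[-9.69,3.83,0,0,0,-0.436],[-9.69,3.83,0,0,0,-0.436]]]}}

```text
time: 18.62
position: [0.5441, -0.1726, 0.3394]
tool_rot: [0.618, 0.786, 0.0, -0.002]
ft_force: [-0.1, 0.1, -2.5]
grip_width: 0.0219
grip_force: 30.0
```

Run:
```python
from h import *
to([0.5442,-0.1741,0.342-.075],.237)
```

```text
tool y yaw 0.238 z [-0.002  0.002 -1.   ] shift [-0.04  -0.004  1.809]
rotvec [-0.002 -0.002  0.001]
```

{"name": "move_arm", "arguments": {"commands": [[[-0.01,0,0.8,0,0,0],[-0.01,0,1.6,0,0,0],[-0.01,0,2.05,0,0,0],[-0.01,0,2.05,0,0,0],[-0.01,0,2.05,0,0,0]]]}}

```text
time: 19.25
position: [0.5451, -0.1738, 0.2589]
tool_rot: [0.618, 0.786, 0.0, 0.0]
ft_force: [-0.1, 0.3, -2.0]
grip_width: 0.0216
grip_force: 30.0
```

Run:
```python
from h import *
to([0.5442,-0.1741,0.2085],.237)
s=shot('scene','s6'); cv2.imwrite('pics/c7.png',cv2.resize(s['pixels'][165:225,170:245],None,fx=10,fy=10,interpolation=cv2.INTER_CUBIC))
P=cloud(s).reshape(-1,3); yaw=.237; Rm=np.array([[np.cos(yaw),-np.sin(yaw)],[np.sin(yaw),np.cos(yaw)]])
L=(P[:,:2]-[.5627+.003,-.1696-.0025])@Rm
m=(abs(L[:,0])<.045)&(abs(L[:,1])<.03)
for a,b,x0 in((.063,.075,-.01),(.082,.097,-.05)):
    k=m&(P[:,2]>a)&(P[:,2]<b)&(L[:,0]>x0); q=L[k]
    if k.sum()>5: print(k.sum(),'z',np.median(P[k,2]).round(4),'lane x',q[:,0].min().round(4),q[:,0].max().round(4),'y',q[:,1].min().round(4),q[:,1].max().round(4))
```

```text
tool y yaw 0.238 z [ 0.001 -0.    -1.   ] shift [-0.002 -0.025  1.259]
rotvec [0.001 0.001 0.001]
123 z 0.0707 lane x 0.0003 0.0304 y -0.0125 0.0175
```

View pics/c7.png

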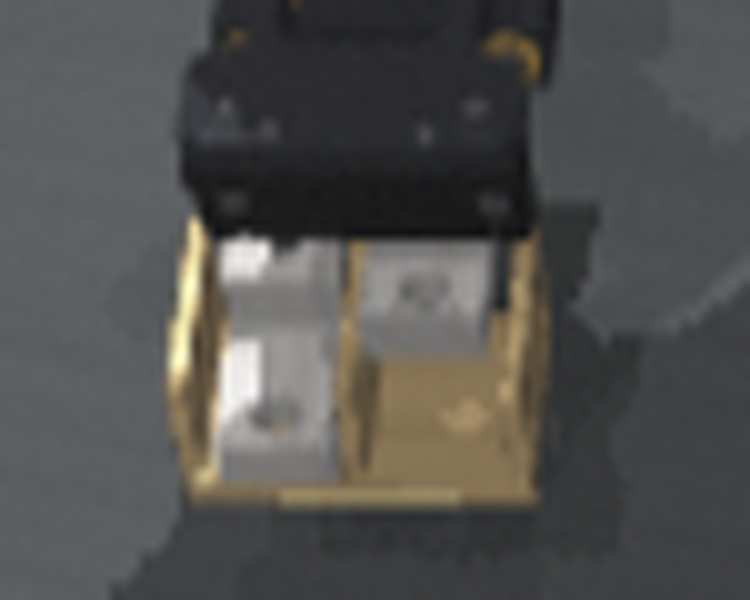

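The jaw is above the empty (right) lane, clear of the middle cheek. I'll check the sideways offset against the cheeks in the same camera.

Run:
```python
from h import *
yaw=.237; Rm=np.array([[np.cos(yaw),-np.sin(yaw)],[np.sin(yaw),np.cos(yaw)]])
for t,d in(('scene0',[.003,-.0025]),('top0',[0,0]),('s6',[.003,-.0025])):
    P=cloud(load(t)).reshape(-1,3); L=(P[:,:2]-[.5627+d[0],-.1696+d[1]])@Rm
    for y0 in(.0205,-.0205,-.0615):
        k=(abs(L[:,0])<.04)&(abs(L[:,1]-y0)<.007)&(P[:,2]>.039)&(P[:,2]<.049)
        if k.sum()>3:
            q=L[k]; f=np.polyfit(q[:,0],q[:,1],1) if k.sum()>10 else 0
            print(t,y0,k.sum(),'y med',np.median(q[:,1]).round(4),'range',q[:,1].min().round(4),q[:,1].max().round(4),'x',q[:,0].min().round(4),q[:,0].max().round(4),f)
s=load('s6');P=cloud(s).reshape(-1,3);L=(P[:,:2]-[.5657,-.1721])@Rm
k=(L[:,0]>-.01)&(L[:,0]<.045)&(abs(L[:,1])<.03)&(P[:,2]>.063)&(P[:,2]<.08);q=L[k];print('jaw y med',np.median(q[:,1]),np.percentile(q[:,1],[3,97]),'x',np.percentile(q[:,0],[3,97]))
```

```text
scene0 0.0205 39 y med 0.0211 range 0.0178 0.0233 x -0.0268 0.0298 [0.00734996 0.02096694]
scene0 -0.0205 47 y med -0.0205 range -0.0275 -0.0176 x -0.0281 0.029 [ 0.08113852 -0.02090063]
scene0 -0.0615 40 y med -0.0605 range -0.063 -0.0583 x -0.0259 0.0291 [ 0.01243145 -0.06057034]
top0 0.0205 40 y med 0.021 range 0.0177 0.0243 x -0.0262 0.0286 [0.01029357 0.02102437]
top0 -0.0205 48 y med -0.021 range -0.0272 -0.0176 x -0.0306 0.0277 [ 0.0519727  -0.02115293]
top0 -0.0615 46 y med -0.0607 range -0.0649 -0.0548 x -0.0257 0.0287 [-0.00019472 -0.06107595]
s6 0.0205 37 y med 0.0211 range 0.018 0.0237 x -0.0243 0.0283 [0.01706982 0.0209457 ]
s6 -0.0205 33 y med -0.0209 range -0.0271 -0.0177 x -0.0211 0.0272 [ 0.0830458 -0.0213616]
s6 -0.0615 41 y med -0.0605 range -0.0635 -0.0576 x -0.0267 0.0292 [ 0.01056693 -0.06060624]
jaw y med 0.001683259644531361 [-0.01198442  0.01691048] x [0.00363293 0.02966829]
```

Run:
```python
from h import *
yaw=.247; Rm=np.array([[np.cos(yaw),-np.sin(yaw)],[np.sin(yaw),np.cos(yaw)]])
Qs=[]
for i in range(5):
    s=camera('scene');P=cloud(s).reshape(-1,3);L=(P[:,:2]-[.5657,-.1721])@Rm
    k=(L[:,0]>-.01)&(L[:,0]<.045)&(abs(L[:,1])<.03)&(P[:,2]>.063)&(P[:,2]<.08);Qs.append(L[k])
q=np.vstack(Qs)
for a in np.arange(0,.03,.005):
    r=q[(q[:,0]>=a)&(q[:,0]<a+.005),1]; 
    if len(r): print(round(a,3),len(r),np.percentile(r,[2,98]).round(4),np.percentile(r,[2,98]).mean().round(4))
print(cv2.minAreaRect((q*1000).astype(np.float32))); c=load('s6')
# predicted jaw far end top edge from TCP vs image
o=get_obs(); y=R.from_quat(o['tool_rot']).as_matrix()[:,1]; x=R.from_quat(o['tool_rot']).as_matrix()[:,0]
b=o['position']-[0,0,.2005]
for sx in(-.015,.015): print(((proj(c,b+y*.049+x*sx+[0.003,-.0025,.014])-[170,165]+.5)*10).round())
```

```text
0.0 27 [-0.0127  0.0161] 0.0017
0.005 122 [-0.0134  0.0157] 0.0012
0.01 127 [-0.013   0.0161] 0.0016
0.015 74 [-0.0125  0.0165] 0.002
0.02 88 [-0.014   0.0162] 0.0011
0.025 189 [-0.0138  0.015 ] 0.0006
((14.029833793640137, 1.3175373077392578), (36.087528228759766, 32.90239715576172), 3.7086403369903564)
[344. 326.]
[470. 327.]
```

{"name": "move_arm", "arguments": {"commands": [[[-0.02,-0.02,0.1,0,0,-0.008],[-0.02,-0.02,0.3,0,0,-0.008],[-0.02,-0.02,0.5,0,0,-0.008],[-0.02,-0.02,0.7,0,0,-0.008],[-0.02,-0.02,0.8,0,0,-0.008],[-0.02,-0.02,0.8,0,0,-0.008]]]}}

```text
time: 20.3
position: [0.5441, -0.1755, 0.2256]
tool_rot: [0.615, 0.788, -0.0, -0.0]
ft_force: [0.1, 1.2, -1.7]
grip_width: 0.0217
grip_force: 30.0
```

Run:
```python
from h import *
to([0.5442,-0.1741,0.2085],.245); o=get_obs(); print(o['ft_force'],o['moment'])
s=shot('scene','s7'); cv2.imwrite('pics/c8.png',cv2.resize(s['pixels'][165:225,170:245],None,fx=10,fy=10,interpolation=cv2.INTER_CUBIC))
```

```text
tool y yaw 0.245 z [-0.001  0.    -1.   ] shift [0.032 0.01  0.428]
rotvec [-0.001 -0.001  0.   ]
[ 0.09311516  1.21986467 -1.65998237] [-0.00774577 -0.12364934 -0.00684484]
```

View pics/c8.png

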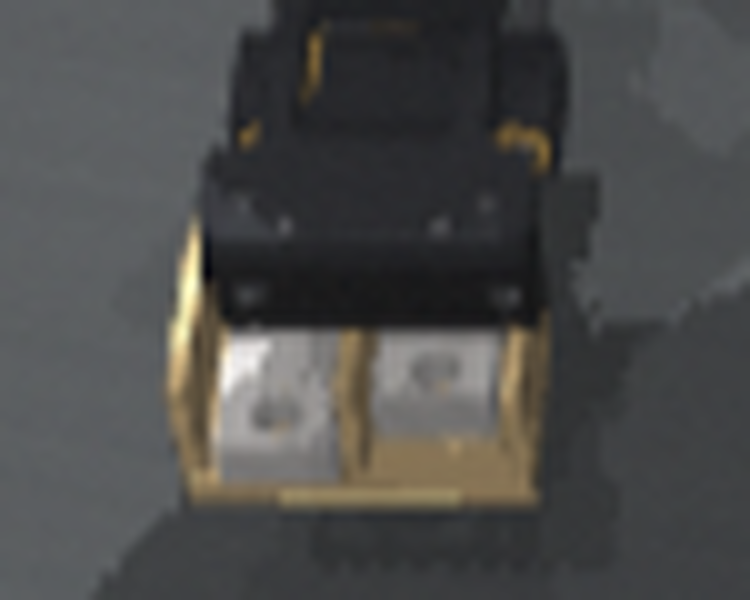

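The jaw is inside the lane, with visible gaps on both sides (375–500 between cheeks at about 370 and 505) and no side force. Lower it onto the floor.

{"name": "move_arm", "arguments": {"commands": [[[0.01,0,0.15,0,0,0],[0.01,0,0.28,0,0,0],[0.01,0,0.36,0,0,0],[0.01,0,0.4,0,0,0],[0.01,0,0.42,0,0,0],[0.01,0,0.44,0,0,0],[0.01,0,0.44,0,0,0]]]}}

```text
time: 21.22
position: [0.5441, -0.1752, 0.2086]
tool_rot: [0.615, 0.788, 0.0, 0.0]
ft_force: [0.6, 1.1, -1.3]
grip_width: 0.0214
grip_force: 30.0
```

Run:
```python
from h import *
to([0.5442,-0.1741,0.2085],.245); o=get_obs(); print(o['position'],o['ft_force'],o['moment'])
```

```text
tool y yaw 0.245 z [ 0. -0. -1.] shift [0.026 0.008 0.002]
rotvec [ 0.  0. -0.]
[ 0.54414853 -0.17516909  0.20858104] [ 0.55169536  1.06838686 -1.26809949] [-0.03257055 -0.0872367   0.0087012 ]
```

Barely touching, so a little further until the force rises.

{"name": "move_arm", "arguments": {"commands": [[[0,0,0.02,0,0,0],[0,0,0.04,0,0,0],[0,0,0.04,0,0,0]]]}}

```text
time: 21.6
position: [0.5441, -0.1751, 0.2085]
tool_rot: [0.615, 0.788, 0.0, 0.0]
ft_force: [-2.1, 0.8, 8.8]
grip_width: 0.0217
grip_force: 30.0
```

{"name": "move_arm", "arguments": {"commands": [[[0,0,-0.01,0,0,0],[0,0,-0.01,0,0,0],[0,0,-0.01,0,0,0],[0,0,-0.01,0,0,0],[0,0,-0.3,0,0,0],[0,0,-1.0,0,0,0],[0,0,-2.2,0,0,0],[0,0,-3.5,0,0,0],[0,-1,-4,0,0,0],[0,-3,-4,0,0,0],[0,-4,-4,0,0,0],[0,-4,-4,0,0,0]]], "claw": 0.1}}

```text
time: 23.1
position: [0.3855, -0.2135, 0.3674]
tool_rot: [0.617, 0.787, -0.0, -0.001]
ft_force: [0.6, -0.9, 0.7]
grip_width: 0.0392
grip_force: 0.0
```

Run:
```python
from h import *
s=shot('scene','s8');t=shot('top','t8')
a=cv2.resize(t['pixels'][195:245,325:385],(400,333),interpolation=cv2.INTER_CUBIC);b=cv2.resize(s['pixels'][175:225,175:235],(400,333),interpolation=cv2.INTER_CUBIC)
cv2.imwrite('pics/c9.png',np.hstack([a,b]))
yaw=.242; Rm=np.array([[np.cos(yaw),-np.sin(yaw)],[np.sin(yaw),np.cos(yaw)]])
for n,c,d in(('s',s,[.003,-.0025]),('t',t,[0,0])):
    P=cloud(c).reshape(-1,3);L=(P[:,:2]-[.5627+d[0],-.1696+d[1]])@Rm
    k=(abs(L[:,0])<.05)&(abs(L[:,1])<.0175)
    for a,b in((.016,.027),(.037,.048)):
        q=L[k&(P[:,2]>a)&(P[:,2]<b)]; Z=P[k&(P[:,2]>a)&(P[:,2]<b),2]
        print(n,len(q),np.median(Z).round(4) if len(q) else '',np.percentile(q,[3,97],axis=0).round(4).tolist() if len(q) else '')
```

```text
s 173 0.0208 [[-0.0137, -0.0144], [0.0291, 0.0147]]
s 94 0.041 [[-0.0315, -0.0171], [-0.0025, 0.0157]]
t 131 0.0226 [[-0.0087, -0.0138], [0.0262, 0.0145]]
t 95 0.0426 [[-0.0309, -0.0139], [-0.0106, 0.0156]]
```

View pics/c9.png

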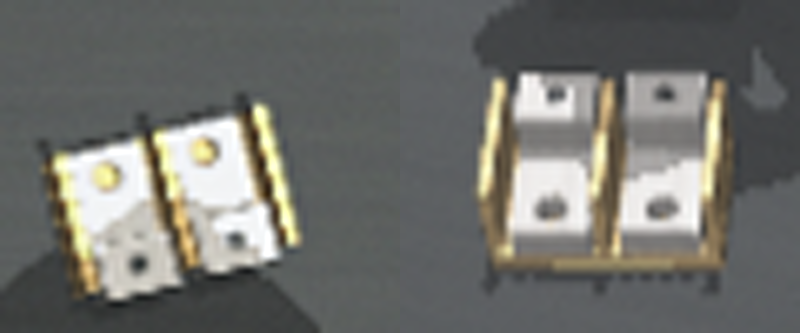

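Both jaws lie flat side by side. Ours is centred in its lane (rest top at 22 mm, end to end about -31 to +29 mm along the lane), and the gripper is clear. Hand in.

```bash
python3 -c "
from rig import *
print(hand_in())"
```

```text
the job is handed in; nothing more can be done
None
```

I unscrewed the knob to its stop, set the jaw down on the bench and let go, then laid it base down in the empty lane, and handed the job in at about 23 s. The final pictures show the jaw flat and centred in the lane, but `hand_in()` returned no verdict.

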